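# Spring the pattern roller into its stand

### The arm

A 6-joint arm with a two-finger parallel gripper is mounted at the origin on the work surface; the furniture and walls round the work are solid. World frame = base frame: x ahead of the robot, y to its left, z up, the work surface at z = 0. Lengths are in m, angles in rad, forces in N, time in s.
With the tool pointing down it reaches from about 0.3 to 0.85 m from the base axis. Payload 4.2 kg.
Tool frame: the origin (TCP) lies on the centre line of the jaws, within the pads' length; the fingertips stand 8 mm ahead of it and the grasp point (between the pads) lies 11 mm behind it; z points along the fingers, y is the direction in which the jaws open and shut (so a half turn about z gives the same grasp; the last joint's range is limited). The gripper opens to 91 mm and grips with 3 to 60 N. Pads are 32 mm wide; open, the fingers measure 118 mm over their backs; the gripper's body (76 mm by 178 mm) begins 60 mm behind the grasp point.
Start: joints at [-1.166, 0.32, 1.565, -0, 1.257, -0.02], TCP at [0.237, -0.524, 0.222] pointing down, gripper open.
Joint ranges: [-3.11, 3.11], [-0.84, 2.01], [0.21, 2.61], [-1.34, 4.49], [0.05, 2.63], [-2.56, 2.56]. Speed limits (rad/s): [2.57, 2.57, 3.14, 3.14, 3.14, 3.14].

### API

Orientations are given as a 3x3 rotation matrix whose columns are the frame's x, y, z axes.
In Python, from workcell import * gives the robot as it stands.
- The arm moves only by the shell command python3 -m jog 'ROWS' [FORCE]. ROWS is text: rows parted by semicolons, each of 5 numbers parted by spaces: the shift along the tool's x, y, z in m, then the turn about the tool's z in degrees, then the gripper's target within -1 to 1 (fully open at 1, half-way at 0, shut at -1). A call has 1 to 20 rows; each row is the pose to reach, as a shift and turn from the pose commanded when the call began, along the tool's axes at that moment; what a row does not reach only later rows make up. A row lasts 1/10 s, in which the tool goes at most 50 mm and 8.59 degrees, less where a joint would pass 70% of its speed; a pose out of reach is approached as far as the arm can. A call with a gripper value outside its range is refused whole. The fingers move at their own pace and stop on an object; FORCE is the grip in N (left out, the last holds). Time passes only in rows, so rows that repeat a pose let the fingers close. It gives the time, the measured TCP pose, the force and the opening at its end, in the units of the state.
- read_state(): the state, without advancing time (a new reading comes with each control period).
- get_image(name): name is "side" or "top"; returns (picture, depth): 384x512x3 uint8, red, green, blue; 384x512 float32, m along the optical axis (not along the pixel's ray), 0 where there is no reading.
- get_calibration(name): a dict with "intrinsics" (3x3 intrinsics, pixels), "xyz" and "rotation" of the camera in the world. Camera axes: x right, y down, z forward; pixel columns grow to the right and rows downward; lengths in m; the calibration is good to about 2 mm. A picture is of the moment at which its call begins. get_calibration takes no time and is no camera call.
- close_job(): hands the job in, once; it reports no verdict.
The state is a dict: "time": time; "qpos": joint angles; "joint_velocities": joint speeds; "tau": joint torques, N m; "tool_pos": TCP position; "eef_rot": TCP orientation; "contact_force": force on the tool from outside, world axes, zero at the start; "wrist_torque": the same for the moment, N m; "width": finger opening in m.
Only numpy, scipy, OpenCV 4.12 (cv2) and the standard library are available. Lean on these libraries where they do the work, as an engineer would, in place of code of your own. Each camera call takes 0.05 s, during which the arm holds its last target. There are 200 camera calls.

### The job

Lift the wooden pattern roller off its rest and mount it in the bench stand: put one pin in an end cup, push against the spring until the other pin passes behind the other cup's lip, then let it back so that the roller hangs level with a pin in each cup, and let go. Push little harder than the spring does, as the ceramic cups chip (at about 25 N), and leave the other things on the bench where they are.

Things in the scene. Friction and masses are not known exactly. Their poses are not given: they have to be found in the camera images.
- roller: Pattern roller, loose, about 0.15 kg: turned wooden barrel, 28 mm in diameter and 88 mm long, with a round-ended steel pin of 9 mm diameter out of each end. Origin: middle of the barrel, on its axis. y axis: along the barrel to the sprung pin (x, z turn as it rolls). Starts in the rest, axis 45 mm above the bench. Grip it by the barrel's middle.
- fixed_end (a point): Centre of the barrel's end face with the fixed pin, 44 mm from the barrel's middle. This pin stands out 22 mm and does not move.
- sprung_end (a point): Centre of the barrel's end face with the sprung pin (small brass collar), 44 mm from the barrel's middle. The pin stands out 31 mm when free and goes in up to 18 mm, where it stops dead. The spring pushes back with 2.5 N at first and 0.25 N more for each mm (7 N at the end). Seated in the stand it is in by 6 mm; to get the other pin behind its lip, at least 15 mm.
- rest: Wooden rest for the roller, fixed to the bench, foot 52 x 96 x 8 mm: two V saddles, each 10 mm thick, 72 mm apart along its y axis, hold the barrel near its ends (tops about 43 mm above the bench; free between them). Origin: centre of its underside.
- bed: Bed of the stand: plywood board 90 x 250 x 12 mm, fixed to the bench, long along its y axis. Origin: centre of its underside. Clamped on it by hand is a grey cradle: foot 82 x 184 x 7 mm, two posts 22 mm wide and 12 mm thick, tops 94 mm above the bench, each with a white ceramic end cup on its inner face.
- cup_axis (a point): Point on the common axis of the two cups, 85 mm above the bench, above the bed's middle; axes as the bed's, the cups face each other along y. The roller may go in either way round. ATTENTION: exact across the axis (x, z), but the cradle stands up to 6 mm from the bed's middle either way along y; this is not measured and must be found by feel.
- cup_plus (a point): Centre of the lip of the cup at +y of the bed, if the cradle stood in the middle: the true one is up to 6 mm off along y, both cups by the same amount. The cup is a blind hole 15 mm wide (a little flared at the lip) and 8 mm deep, 22 mm wide outside, 26 mm at the lip. Lips are 119 mm apart.
- cup_minus (a point): The same for the like cup at -y of the bed.
- egg_cup: Small white cup, 48 mm wide and 42 mm high, loose bystander; origin under its centre.
- glaze_green: Green glaze jar, 70 mm wide and 117 mm high, loose bystander; origin under its centre.
- test_tile: Flat cream test tile, 60 x 42 x 8 mm, loose bystander; origin under its centre.

How it is judged:
By the outcome, as a careful person would: the job done as asked, in the order asked, and still so for the second after the job is handed in, with the robot touching nothing.
It also fails if it takes over 51 s, if anything falls off the work surface, if the arm or the gripper's body presses on something with over 40 N, if the wrist force passes 120 N, or if a joint passes its speed limit or range.

## Working session

There is one attempt and no reset: what is moved stays moved. The work goes in short steps, Python scripts to look and compute and a shell command to move; the robot and the scene stay as the last step left them, time stands still between calls to the robot, and variables do not carry over. Pictures are saved under pics/ and viewed, about 8 in all and at most 12, crops included, and the job is handed in when it is done.

```bash
ls; mkdir -p pics
python3 - <<'E'
from workcell import *
import cv2,numpy as np
for n in("top","side"):
    im,d=get_image(n); np.savez("pics/%s0.npz"%n,im=im,d=d)
    cv2.imwrite("pics/%s0.png"%n,im[:,:,::-1])
    c=get_calibration(n); print(n,c)
print(read_state())
E
```

```text
pics
top {'intrinsics': array([[375.28962339,   0.        , 255.48024841],
       [  0.        , 375.28962339, 193.00254247],
       [  0.        ,   0.        ,   1.        ]]), 'xyz': array([ 0.43633054, -0.01269119,  0.91948251]), 'rotation': array([[-0.00869223, -0.98665406,  0.16259829],
       [-0.99978601,  0.01162749,  0.01710932],
       [-0.01877159, -0.16241478, -0.986544  ]])}
side {'intrinsics': array([[351.5942688 ,   0.        , 264.77246115],
       [  0.        , 351.5942688 , 190.82338554],
       [  0.        ,   0.        ,   1.        ]]), 'xyz': array([0.57865279, 0.78695439, 0.41823111]), 'rotation': array([[-0.99945156,  0.03014818, -0.01369903],
       [ 0.02502486,  0.41670354, -0.90869792],
       [-0.02168715, -0.90854237, -0.41722946]])}
{'time': 0.1, 'qpos': array([-1.16601557e+00,  3.20195676e-01,  1.56555836e+00, -1.65946322e-05,
        1.25743253e+00, -1.99764703e-02]), 'joint_velocities': array([-1.33003637e-03, -1.64435596e-03, -3.17283452e-03,  1.35212387e-03,
       -1.79312455e-05,  1.48897671e-03]), 'tau': array([ 2.74403565e-04, -4.13331521e+01, -2.32509989e+01,  7.28624873e-02,
        4.22004447e-02, -4.47728485e-05]), 'tool_pos': array([ 0.2367861 , -0.52348213,  0.2212224 ]), 'eef_rot': array([[ 9.11136698e-01,  4.12103756e-01, -6.42220455e-04],
       [ 4.12104256e-01, -9.11135530e-01,  1.45888816e-03],
       [ 1.60634160e-05, -1.59390832e-03, -9.99998730e-01]]), 'contact_force': array([-0.32183272, -0.08392421,  0.543937  ]), 'wrist_torque': array([-0.00483788,  0.03081971, -0.07577528]), 'width': 0.09131294489412883}
```

View pics/top0.png

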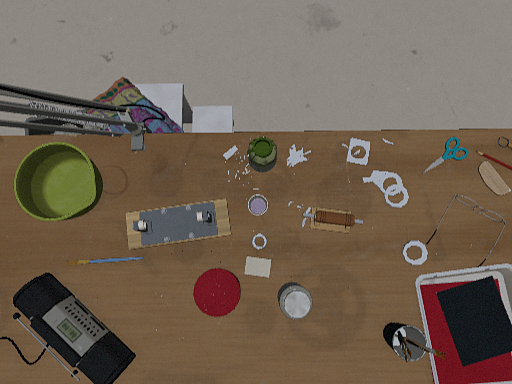

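View pics/side0.png

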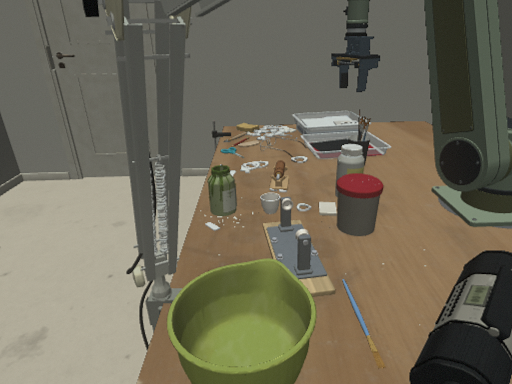

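The top view shows the bed at about (178,224), the roller in its rest at (333,218), the egg cup at (258,205), the tile at (258,267) and the green jar at (263,153). I'll measure by depth heights next.

```bash
cat > h.py <<'E'
from workcell import *
import cv2,numpy as np
def cal(n):
    c=get_calibration(n); return c["intrinsics"],np.array(c["xyz"]),np.array(c["rotation"])
def cloud(n,d):
    K,t,R=cal(n); v,u=np.mgrid[:d.shape[0],:d.shape[1]]
    p=np.stack([(u-K[0,2])/K[0,0]*d,(v-K[1,2])/K[1,1]*d,d],-1); return p@R.T+t
def ray(n,u,v,z):
    K,t,R=cal(n); r=R@np.linalg.solve(K,[u,v,1.]); return t+r*(z-t[2])/r[2]
def proj(n,p):
    K,t,R=cal(n); q=K@(R.T@(np.array(p)-t)); return q[:2]/q[2]
E
python3 - <<'E'
from h import *
f=np.load("pics/top0.npz"); im,d=f["im"],f["d"]; P=cloud("top",d); z=P[...,2]
print("table z",np.median(z[230:260,300:340]), np.median(z[170:180,160:200]))
def rect(m,box,zz):
    mm=np.zeros(d.shape,np.uint8); x0,y0,x1,y1=box; mm[y0:y1,x0:x1]=m[y0:y1,x0:x1]
    p=P[mm>0][:,:2].astype(np.float32); r=cv2.minAreaRect(p); print(zz,len(p),r,np.median(z[mm>0])); return p
rect((z>.006)&(z<.03),(115,190,240,260),"bed")
rect((z>.004)&(z<.03),(300,200,365,240),"rest")
p=rect((z>.047)&(z<.065),(295,200,370,240),"roller")
c=p.mean(0);print(c,np.linalg.svd(p-c)[2][0])
rect((z>.075)&(z<.11),(115,190,170,260),"post+y"); rect((z>.075)&(z<.11),(185,190,240,260),"post-y")
a=cv2.resize(im[190:260,115:240],None,fx=6,fy=6,interpolation=cv2.INTER_CUBIC)
b=cv2.resize(im[195:240,295:370],None,fx=10,fy=10,interpolation=cv2.INTER_CUBIC)[:,:750]
cv2.imwrite("pics/c1.png",cv2.resize(np.vstack([np.pad(a[:, :750],((0,0),(0,0),(0,0))),b])[:,:,::-1],(750*600//870,600)))
E
```

```text
table z 1.0186667466938193e-05 -0.00014817261772048784
bed 3507 ((0.4978460669517517, 0.20827537775039673), (0.11531927436590195, 0.2829993963241577), 7.509121894836426) 0.018289177899706854
rest 391 ((0.5189322829246521, -0.18143710494041443), (0.15388695895671844, 0.09089560061693192), 88.02873229980469) 0.007808761423839461
roller 514 ((0.5187196731567383, -0.17517033219337463), (0.13719519972801208, 0.0278132613748312), 81.8345718383789) 0.05612842716411359
[ 0.51747894 -0.17807882] [-0.14430244 -0.9895336 ]
post+y 133 ((0.5025551915168762, 0.26370590925216675), (0.02265162207186222, 0.028259795159101486), 7.38533353805542) 0.09362937629426538
post-y 126 ((0.522374153137207, 0.11903734505176544), (0.02204650640487671, 0.026418227702379227), 7.8509745597839355) 0.09373797021935709
```

View pics/c1.png

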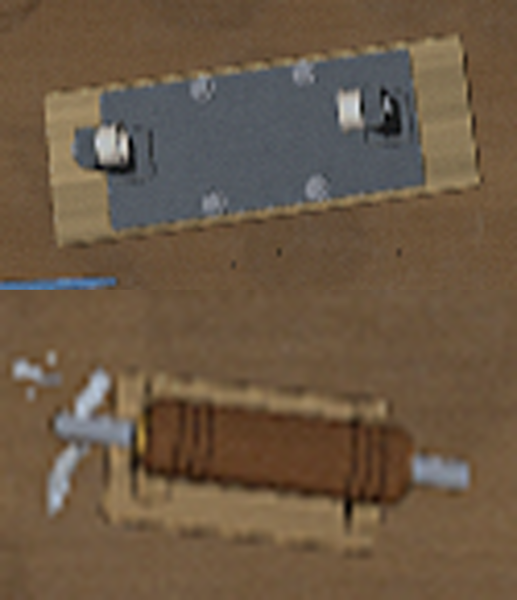

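The crop shows the roller's brass collar and long pin at image left, which is +y. The cradle's white cups are at crop (112,145) and (350,110). Next I'll refine the bed and roller poses from colour contours.

Run:
```python
from h import *
f=np.load("pics/top0.npz"); im,d=f["im"],f["d"]; P=cloud("top",d); z=P[...,2]
hsv=cv2.cvtColor(im,cv2.COLOR_RGB2HSV)
def pts(m,box,zz):
    mm=np.zeros(d.shape,np.uint8); x0,y0,x1,y1=box; mm[y0:y1,x0:x1]=m[y0:y1,x0:x1]*255
    mm=cv2.morphologyEx(mm,cv2.MORPH_CLOSE,np.ones((3,3)))
    n,l,s,_=cv2.connectedComponentsWithStats(mm); k=1+np.argmax(s[1:,4]); v,u=np.nonzero(l==k)
    return np.array([ray("top",a,b,zz)[:2] for a,b in zip(u,v)],np.float32)
for q in [(220,150),(128,222),(180,215),(225,225),(333,218),(315,218),(333,229),(142,226)]: print(q,im[q[1],q[0]],hsv[q[1],q[0]],z[q[1],q[0]].round(4))
p=pts((z>.007),(118,192,240,258),.012); low=(z>.005)&(z<.022)
q=pts(low,(118,192,240,258),.012); print("bed",cv2.minAreaRect(q),q.mean(0), len(q))
for k in ([125.9,213.0],[226.6,198.7],[231,234.7],[130,249.2]): print(ray("top",*k,.012)[:2].round(4))
q=P[(z>.049)&(z<.0625)]; q=q[(abs(q[:,0]-.518)<.06)&(abs(q[:,1]+.178)<.1)]
c=np.r_[.518,-.178];a=np.array([-.0,1.])
for i in range(3):
    s=(q[:,:2]-c)@a
    b=q[(q[:,2]>.053)]; 
    a=np.linalg.svd(b[:,:2]-b[:,:2].mean(0),full_matrices=False)[2][0]; a*=np.sign(a[1]); s=(b[:,:2]-c)@a
    print("barrel",b[:,:2].mean(0),a,np.percentile(s,[0,2,50,98,100]),c+a*(s.min()+s.max())/2)
for l,r in (([316.3,215.6],[354.7,220.4]),):
    A,B=ray("top",*l,.05),ray("top",*r,.05); print("by eye",A,B,(A+B)/2,np.linalg.norm(A-B))
# white cups
w=(hsv[...,1]<60)&(hsv[...,2]>150)&(z>.06)&(z<.12)
for x0,x1 in((120,170),(185,230)):
    v,u=np.nonzero(w[192:258,x0:x1]); u=u+x0;v=v+192; g=P[v,u]; print("cup",len(u),u.mean(),v.mean(),g.mean(0),g.min(0),g.max(0))
    t=g[g[:,2]>.09]; print(t.mean(0) if len(t) else 0)
# side view: white cups
f=np.load("pics/side0.npz"); S=f["im"]; SP=cloud("side",f["d"])
cv2.imwrite("pics/c2.png",cv2.resize(S[160:300,210:390],None,fx=4,fy=4,interpolation=cv2.INTER_CUBIC)[:,:,::-1])
```

```text
(220, 150) [108  82  55] [ 15 125 108] 0.0013
(128, 222) [152 131  99] [ 18  89 152] 0.0102
(180, 215) [85 90 99] [109  36  99] 0.0182
(225, 225) [136 121  86] [ 21  94 136] 0.0113
(333, 218) [97 63 39] [ 12 152  97] 0.06
(315, 218) [122  93  43] [ 19 165 122] 0.9195
(333, 229) [139 115  81] [ 18 106 139] 0.0094
(142, 226) [183 173 165] [ 13  25 183] 0.0972Traceback (most recent call last):
  File "<stdin>", line 10, in <module>
  File "<stdin>", line 8, in pts
  File "h.py", line 9, in ray
    K,t,R=cal(n); r=R@np.linalg.solve(K,[u,v,1.]); return t+r*(z-t[2])/r[2]
          ~~~^^^
  File "h.py", line 4, in cal
    c=get_calibration(n); return c["intrinsics"],np.array(c["xyz"]),np.array(c["rotation"])
ValueError: time passes only in moves, steps and waits
```

```bash
python3 - <<'E'
s=open('h.py').read().replace("def cal(n):","import functools\n@functools.lru_cache\ndef cal(n):"); open('h.py','w').write(s)
E
cat > m.py <<'E'
from h import *
f=np.load("pics/top0.npz"); im,d=f["im"],f["d"]; P=cloud("top",d); z=P[...,2]
hsv=cv2.cvtColor(im,cv2.COLOR_RGB2HSV)
def pts(m,box,zz):
    mm=np.zeros(d.shape,np.uint8); x0,y0,x1,y1=box; mm[y0:y1,x0:x1]=m[y0:y1,x0:x1]*255
    mm=cv2.morphologyEx(mm,cv2.MORPH_OPEN,np.ones((3,3)))
    n,l,s,_=cv2.connectedComponentsWithStats(mm); k=1+np.argmax(s[1:,4]); v,u=np.nonzero(l==k)
    return np.array([ray("top",a,b,zz)[:2] for a,b in zip(u,v)],np.float32)
light=((hsv[...,2]>128)&(hsv[...,0]>15))|(hsv[...,1]<60)
q=pts(light,(118,192,240,258),.012); print("bed",cv2.minAreaRect(q),q.mean(0), len(q))
for k in ([125.9,213.0],[226.6,198.7],[231,234.7],[130,249.2]): print(ray("top",*k,.012)[:2].round(4))
b=P[(z>.053)&(z<.0625)]; b=b[(abs(b[:,0]-.518)<.06)&(abs(b[:,1]+.178)<.1)]
a=np.linalg.svd(b[:,:2]-b[:,:2].mean(0),full_matrices=False)[2][0]; a*=np.sign(a[1]); c=b[:,:2].mean(0);s=(b[:,:2]-c)@a
print("barrel",c,a,s.min(),s.max(),c+a*(s.min()+s.max())/2)
A,B=ray("top",316.3,215.6,.05),ray("top",354.7,220.4,.05); print("by eye",A,B,(A+B)/2,np.linalg.norm(A-B))
w=(hsv[...,1]<60)&(hsv[...,2]>150)&(z>.06)&(z<.12)
for x0,x1 in((120,170),(185,230)):
    v,u=np.nonzero(w[192:258,x0:x1]); u=u+x0;v=v+192; g=P[v,u]; print("cup",len(u),u.mean(),v.mean(),g.mean(0),g.min(0),g.max(0))
f=np.load("pics/side0.npz"); S=f["im"]; SP=cloud("side",f["d"])
cv2.imwrite("pics/c2.png",cv2.resize(S[155:305,220:370],None,fx=4,fy=4,interpolation=cv2.INTER_CUBIC)[:,:,::-1])
E
python3 m.py
```

```text
bed ((0.5145936608314514, 0.19353991746902466), (0.08805117756128311, 0.24816849827766418), 7.564565181732178) [0.514285   0.19752774] 3358
[0.5401 0.3204]
[0.5726 0.0739]
[0.4848 0.0629]
[0.4524 0.3063]
barrel [ 0.51752125 -0.1799393 ] [0.14043816 0.99008945] -0.0434922516737285 0.04601479136048294 [ 0.51769838 -0.17869053]
by eye [ 0.5248825  -0.13816468  0.05      ] [ 0.51282335 -0.22618491  0.05      ] [ 0.51885293 -0.1821748   0.05      ] 0.08884246892081576
cup 45 141.24444444444444 224.42222222222222 [0.50514953 0.25574408 0.09143766] [0.49696379 0.24925595 0.07669996] [0.51296234 0.26154796 0.09914596]
cup 39 199.46153846153845 215.71794871794873 [0.52280527 0.1259541  0.09481164] [0.51544015 0.10775672 0.08985323] [0.53166017 0.13237713 0.09839825]
```

View pics/c2.png

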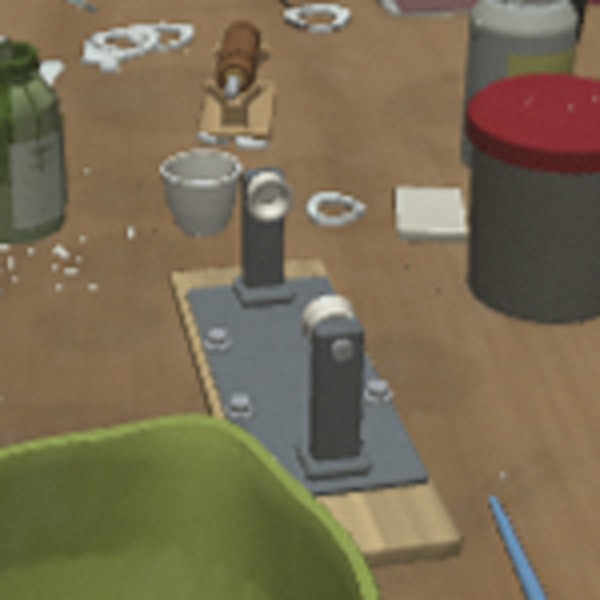

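The side crop shows the minus cup's mouth at crop (269,196) and clear space around the roller and the stand. Poses: roller middle ≈ (0.518,-0.180), yaw 82°; cup axis ≈ (0.5135,0.192), yaw 97.7°. I'll go above the roller.

```bash
python3 -m jog '.398 -.197 0 -57.6 1; .398 -.197 0 -57.6 1; .398 -.197 0 -57.6 1; .398 -.197 0 -57.6 1; .398 -.197 0 -57.6 1; .398 -.197 0 -57.6 1; .398 -.197 0 -57.6 1; .398 -.197 0 -57.6 1; .398 -.197 0 -57.6 1; .398 -.197 0 -57.6 1; .398 -.197 .06 -57.6 1; .398 -.197 .1 -57.6 1; .398 -.197 .1 -57.6 1; .398 -.197 .1 -57.6 1' 40
cat > st.py <<'E'
from h import *
s=read_state(); R=s["eef_rot"]; print("t",s["time"],"tcp",s["tool_pos"].round(4),"yaw",np.degrees(np.arctan2(R[1,0],R[0,0])).round(2),"tilt",R[:2,2].round(4),"F",s["contact_force"].round(2),"T",s["wrist_torque"].round(2),"w",round(s["width"],4))
E
python3 st.py; python3 -c "
from h import *
print(ray('side',286.8,203.6,.085)); im,d=get_image('top'); np.savez('pics/top1.npz',im=im,d=d)
cv2.imwrite('pics/t1.png',cv2.resize(im[180:260,280:390],None,fx=6,fy=6,interpolation=cv2.INTER_CUBIC)[:,:,::-1])"
```

```text
time: 1.5
tool_pos: [0.5181, -0.1809, 0.1222]
eef_rot: [[0.141, 0.99, -0.001], [0.99, -0.141, 0.0], [0.0, -0.001, -1.0]]
contact_force: [0.1, 0.6, 1.1]
width: 0.0913
t 1.5 tcp [ 0.5181 -0.1809  0.1222] yaw 81.91 tilt [-0.0013  0.0003] F [0.09 0.59 1.12] T [ 0.05 -0.06 -0.01] w 0.0913
[0.52314949 0.12877127 0.085     ]
```

```bash
python3 -m jog '0 0 .04 0 1; 0 0 .07 0 1; 0 0 .088 0 1; 0 0 .088 0 1; 0 0 .088 0 -1; 0 0 .088 0 -1; 0 0 .088 0 -1; 0 0 .088 0 -1; 0 0 .088 0 -1; 0 0 .088 0 -1; 0 0 .088 0 -1; 0 0 .088 0 -1; 0 0 .088 0 -1' 40; python3 st.py
```

```text
time: 2.85
tool_pos: [0.5205, -0.1808, 0.0346]
eef_rot: [[0.14, 0.99, 0.005], [0.99, -0.14, -0.001], [-0.001, 0.005, -1.0]]
contact_force: [4.1, 0.5, -0.4]
width: 0.027
t 2.85 tcp [ 0.5205 -0.1808  0.0346] yaw 81.92 tilt [ 0.0046 -0.0012] F [ 4.15  0.52 -0.43] T [-0.01 -0.85  0.04] w 0.027
```

```bash
python3 -m jog '0 0 -.03 0 -1; 0 0 -.07 0 -1; 0 0 -.11 0 -1; 0 0 -.12 0 -1; 0 0 -.12 0 -1; 0 0 -.12 0 -1' 40; python3 st.py
```

```text
time: 3.45
tool_pos: [0.517, -0.1799, 0.1522]
eef_rot: [[0.14, 0.99, -0.004], [0.99, -0.14, 0.001], [0.001, -0.004, -1.0]]
contact_force: [-0.1, -0.1, -2.1]
width: 0.027
t 3.45 tcp [ 0.517  -0.1799  0.1522] yaw 81.94 tilt [-0.0037  0.0012] F [-0.07 -0.13 -2.06] T [-0.02 -0.1  -0.  ] w 0.027
```

```bash
python3 -m jog '.34 -.068 0 0 -1; .34 -.068 0 0 -1; .34 -.068 0 0 -1; .34 -.068 0 0 -1; .34 -.068 0 0 -1; .34 -.068 0 0 -1; .34 -.068 0 0 -1; .34 -.068 0 0 -1; .34 -.068 .02 0 -1; .34 -.068 .05 0 -1; .34 -.068 .05 0 -1; .34 -.068 .05 0 -1; .34 -.068 .05 0 -1'; python3 st.py
python3 - <<'E'
from h import *
out=[]
for n,(x0,y0,x1,y1) in (("top",(115,180,245,260)),("side",(220,180,350,295))):
    im,d=get_image(n); np.savez('pics/%s2.npz'%n,im=im,d=d)
    cv2.imwrite('pics/%s2.png'%n,cv2.resize(im[y0:y1,x0:x1],None,fx=5,fy=5,interpolation=cv2.INTER_CUBIC)[:,:,::-1])
E
```

```text
time: 4.75
tool_pos: [0.4994, 0.1655, 0.1045]
eef_rot: [[0.141, 0.99, 0.001], [0.99, -0.141, 0.0], [0.0, 0.001, -1.0]]
contact_force: [-0.4, -0.0, -1.2]
width: 0.0272
t 4.75 tcp [0.4994 0.1655 0.1045] yaw 81.9 tilt [0.001  0.0001] F [-0.42 -0.02 -1.2 ] T [-0.01 -0.13 -0.02] w 0.0272
```

View pics/top2.png

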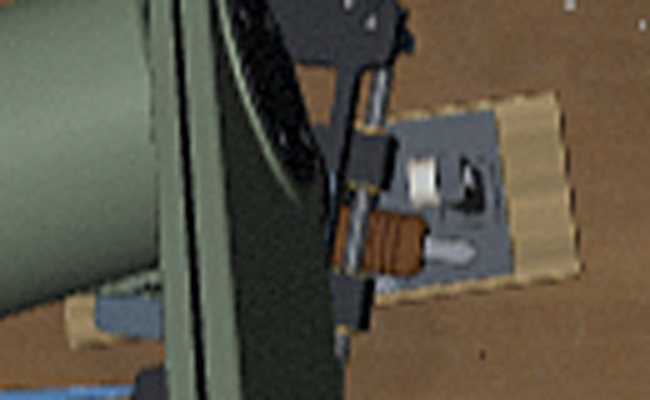

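View pics/side2.png

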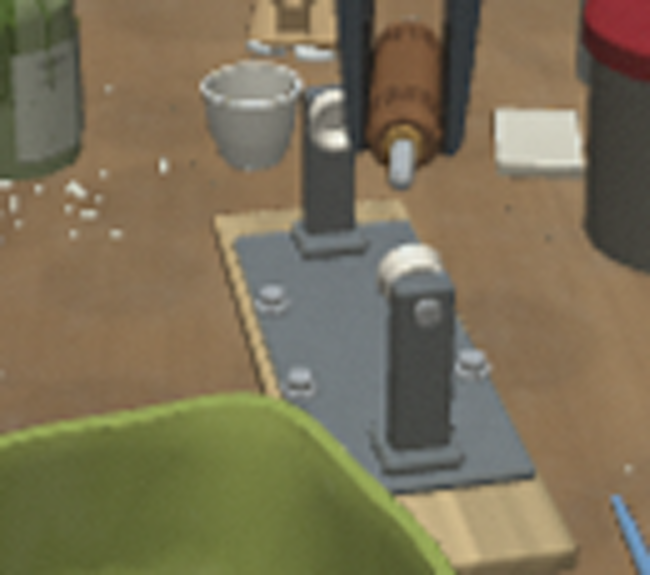

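Top: the fixed pin's tip is at crop (475,251), the barrel's end at (428,245) and the minus lip's front edge at about (411,182). Side: the sprung tip is at crop (400,183) and the plus cup top at (410,248). I'll turn these into positions.

Run:
```python
from h import *
t=lambda u,v:(115+u/5-.4,180+v/5-.4); s=lambda u,v:(220+u/5-.4,180+v/5-.4)
X=np.array([.141,.990]); T=np.array([.4994,.1655])
print("fixed tip",ray("top",*t(475,251),.115)[:2]," exp",T-.066*X)
print("fixed face",ray("top",*t(428,245),.115)[:2]," exp",T-.044*X)
print("sprung tip side",ray("side",*s(400,184),.113)[:2]," exp",T+.075*X)
print("sprung face side",ray("side",*s(402,137),.115)[:2]," exp",T+.044*X)
print("minus lip top", ray("top",*t(411,182),.095)[:2], "post top centre minus", ray("top",*t(470,180),.094)[:2])
print("minus lip centre side", ray("side",286.8,203.6,.085)[:2])
print("plus cup top side lip/back", ray("side",*s(409,243),.098)[:2],ray("side",*s(412,270),.096)[:2])
for n in("top0","side0"):
    f=np.load("pics/%s.npz"%n); P=cloud(n[:-1],f["d"]); hs=cv2.cvtColor(f["im"],cv2.COLOR_RGB2HSV)
    w=(hs[...,1]<70)&(hs[...,2]>140)&(P[...,2]>.065)&(P[...,2]<.103)
    for c in((.5055,.25),(.5215,.133)):
        q=P[w]; q=q[np.linalg.norm(q[:,:2]-c,axis=1)<.03]
        a=(q[:,:2]-[.5135,.192])@np.array([-.134,.991]); l=(q[:,:2]-[.5135,.192])@np.array([.991,.134])
        print(n,c,len(q),"along",np.percentile(a,[0,5,50,95,100]).round(4),"lat",np.percentile(l,[0,5,50,95,100]).round(4),"z",q[:,2].min().round(4),q[:,2].max().round(4))
```

```text
fixed tip [0.49015609 0.10029976]  exp [0.490094 0.10016 ]
fixed face [0.49292479 0.12054399]  exp [0.493196 0.12194 ]
sprung tip side [0.50917287 0.23624238]  exp [0.509975 0.23975 ]
sprung face side [0.50471898 0.2037598 ]  exp [0.505604 0.20906 ]
minus lip top [0.52221415 0.13182147] post top centre minus [0.52292861 0.10581896]
minus lip centre side [0.52314949 0.12877127]
plus cup top side lip/back [0.50753387 0.2521982 ] [0.50822325 0.26697795]
top0 (0.5055, 0.25) 50 along [0.0584 0.0598 0.0635 0.07   0.0859] lat [-0.0088 -0.0077 -0.      0.0079  0.0087] z 0.0767 0.0991
top0 (0.5215, 0.133) 43 along [-0.0853 -0.0835 -0.0663 -0.0611 -0.0606] lat [-0.0085 -0.0073 -0.0002  0.0085  0.01  ] z 0.0899 0.0984
side0 (0.5055, 0.25) 61 along [0.0593 0.0603 0.0656 0.0746 0.0863] lat [-0.0079 -0.0052  0.004   0.0118  0.0122] z 0.0882 0.0975
side0 (0.5215, 0.133) 50 along [-0.0692 -0.0684 -0.0619 -0.0584 -0.0571] lat [-0.007  -0.0052  0.0018  0.01    0.0125] z 0.0741 0.0974
```

```bash
python3 -m jog '.006 -.002 0 0 -1; .006 -.002 .015 0 -1; .006 -.002 .03 0 -1; .006 -.002 .03 0 -1; .006 -.002 .03 0 -1; .006 -.002 .03 0 -1'; python3 st.py; python3 -m jog '.003 -.001 0 0 -1; .006 -.002 0 0 -1; .009 -.003 0 0 -1; .009 -.003 0 0 -1; .009 -.003 0 0 -1'; python3 st.py
```

```text
time: 5.45
tool_pos: [0.4983, 0.1724, 0.0749]
eef_rot: [[0.14, 0.99, 0.002], [0.99, -0.14, 0.001], [0.001, 0.002, -1.0]]
contact_force: [-0.0, 0.1, -3.2]
width: 0.0271
t 5.45 tcp [0.4983 0.1724 0.0749] yaw 81.94 tilt [0.0019 0.0006] F [-0.05  0.12 -3.24] T [-0.01 -0.1  -0.02] w 0.0271
time: 5.95
tool_pos: [0.4959, 0.1815, 0.074]
eef_rot: [[0.14, 0.99, 0.0], [0.99, -0.14, -0.0], [-0.0, 0.0, -1.0]]
contact_force: [-0.3, -0.8, -1.2]
width: 0.0274
t 5.95 tcp [0.4959 0.1815 0.074 ] yaw 81.96 tilt [ 0.0001 -0.0001] F [-0.27 -0.81 -1.16] T [-0.01 -0.08  0.03] w 0.0274
```

```bash
python3 -m jog '.002 0 0 0 -1; .002 0 0 0 -1; .002 0 0 0 -1'; python3 st.py;  python3 -m jog '.002 -.001 0 0 -1; .002 -.001 0 0 -1; .002 -.001 0 0 -1'; python3 st.py
```

```text
time: 6.25
tool_pos: [0.4962, 0.1833, 0.0739]
eef_rot: [[0.14, 0.99, -0.0], [0.99, -0.14, -0.0], [-0.0, -0.0, -1.0]]
contact_force: [0.3, -0.2, -1.6]
width: 0.0269
t 6.25 tcp [0.4962 0.1833 0.0739] yaw 81.94 tilt [-0.     -0.0002] F [ 0.25 -0.15 -1.64] T [ 0.01 -0.07  0.05] w 0.0269
time: 6.55
tool_pos: [0.4958, 0.185, 0.0739]
eef_rot: [[0.14, 0.99, 0.001], [0.99, -0.14, -0.001], [-0.001, 0.001, -1.0]]
contact_force: [1.4, -2.9, -1.6]
width: 0.0265
t 6.55 tcp [0.4958 0.185  0.0739] yaw 81.94 tilt [ 0.0005 -0.0007] F [ 1.37 -2.85 -1.62] T [-0.55 -0.36 -0.15] w 0.0265
```

```bash
python3 -m jog '.002 .002 0 -1.5 -1; .004 .003 0 -3 -1; .006 .005 0 -4.5 -1; .0075 .0065 0 -5.8 -1; .0075 .0065 0 -5.8 -1; .0075 .0065 0 -5.8 -1'; python3 st.py
```

```text
time: 7.15
tool_pos: [0.5035, 0.1917, 0.0739]
eef_rot: [[0.038, 0.999, 0.001], [0.999, -0.038, -0.001], [-0.001, 0.001, -1.0]]
contact_force: [3.2, -4.6, -1.9]
width: 0.0272
t 7.15 tcp [0.5035 0.1917 0.0739] yaw 87.8 tilt [ 0.0007 -0.0007] F [ 3.22 -4.64 -1.87] T [-0.81 -0.52 -0.2 ] w 0.0272
```

```bash
python3 -m jog '.002 .001 0 0 -1; .004 .001 0 0 -1; .006 .001 0 0 -1; .006 .001 0 0 -1; .006 .001 0 0 -1'; python3 st.py
```

```text
time: 7.65
tool_pos: [0.5039, 0.1972, 0.0738]
eef_rot: [[0.038, 0.999, -0.001], [0.999, -0.038, -0.002], [-0.002, -0.001, -1.0]]
contact_force: [1.1, -6.6, -0.4]
width: 0.0273
t 7.65 tcp [0.5039 0.1972 0.0738] yaw 87.83 tilt [-0.0009 -0.0017] F [ 1.14 -6.62 -0.43] T [-1.   -0.35 -0.08] w 0.0273
```

```bash
python3 -m jog '.0015 0 0 0 -1; .003 0 0 0 -1; .003 0 0 0 -1; .003 0 0 0 -1'; python3 st.py
python3 - <<'E'
from h import *
for n,(x0,y0,x1,y1) in (("top",(175,190,245,250)),("side",(250,180,350,255))):
    im,d=get_image(n)
    cv2.imwrite('pics/%s3.png'%n,cv2.resize(im[y0:y1,x0:x1],None,fx=8,fy=8,interpolation=cv2.INTER_CUBIC)[:,:,::-1])
E
```

```text
time: 8.05
tool_pos: [0.504, 0.2, 0.0738]
eef_rot: [[0.038, 0.999, -0.001], [0.999, -0.038, -0.002], [-0.002, -0.001, -1.0]]
contact_force: [2.2, -6.9, -0.3]
width: 0.0273
t 8.05 tcp [0.504  0.2    0.0738] yaw 87.83 tilt [-0.001  -0.0021] F [ 2.23 -6.94 -0.31] T [-1.16 -0.37 -0.07] w 0.0273
```

View pics/top3.png

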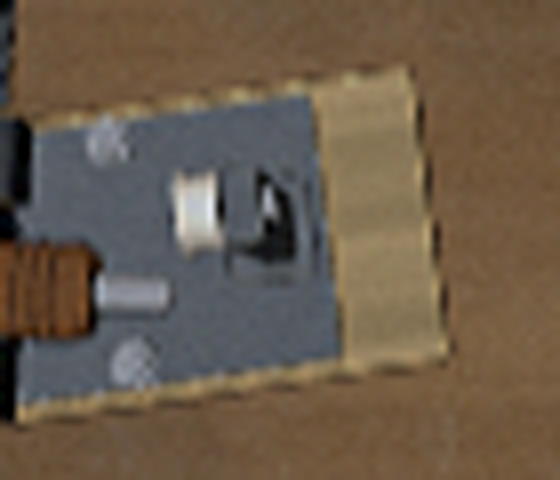

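Top crop: the fixed pin's tip (170,293) is about 4–5 mm inside the minus lip plane (173,212), so it will clear when turned in. I'll turn it in now.

```bash
python3 -m jog '0 .0016 0 -1.7 -1; 0 .0032 0 -3.3 -1; 0 .0048 0 -5 -1; 0 .0048 0 -5 -1'; python3 st.py; python3 -m jog '0 .0016 0 -1.7 -1; 0 .0032 0 -3.3 -1; 0 .0045 0 -4.9 -1; 0 .0045 0 -4.9 -1'; python3 st.py
python3 - <<'E'
from h import *
for n,(x0,y0,x1,y1) in (("top",(175,190,245,250)),("side",(250,180,350,255))):
    im,d=get_image(n)
    cv2.imwrite('pics/%s4.png'%n,cv2.resize(im[y0:y1,x0:x1],None,fx=8,fy=8,interpolation=cv2.INTER_CUBIC)[:,:,::-1])
E
```

```text
time: 8.55
tool_pos: [0.5092, 0.1998, 0.0738]
eef_rot: [[-0.05, 0.999, -0.001], [0.999, 0.05, -0.002], [-0.002, -0.001, -1.0]]
contact_force: [1.4, -7.4, -1.0]
width: 0.0271
t 8.55 tcp [0.5092 0.1998 0.0738] yaw 92.85 tilt [-0.0005 -0.0019] F [ 1.36 -7.38 -0.97] T [-1.02 -0.44 -0.09] w 0.0271
time: 8.95
tool_pos: [0.5142, 0.2002, 0.0739]
eef_rot: [[-0.135, 0.991, 0.001], [0.991, 0.135, -0.002], [-0.002, 0.0, -1.0]]
contact_force: [2.7, -5.9, -1.1]
width: 0.0274
t 8.95 tcp [0.5142 0.2002 0.0739] yaw 97.75 tilt [ 0.0006 -0.0016] F [ 2.69 -5.91 -1.09] T [-1.   -0.6  -0.17] w 0.0274
```

View pics/top4.png

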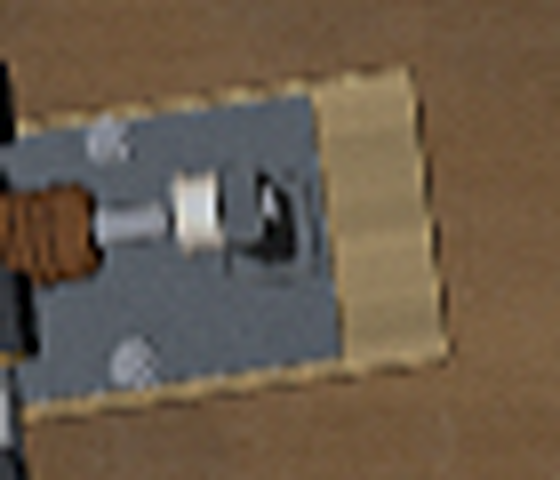

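Top crop: the fixed pin's tip (165,222) is lined up in front of the minus cup, about 1 mm low in x. I'll let it back with a 1 mm correction.

```bash
python3 -m jog '-.001 .001 0 0 -1; -.003 .001 0 0 -1; -.005 .001 0 0 -1; -.005 .001 0 0 -1; -.005 .001 0 0 -1'; python3 st.py; python3 -m jog '-.0015 0 0 0 -1; -.003 0 0 0 -1; -.003 0 0 0 -1; -.003 0 0 0 -1'; python3 st.py
```

```text
time: 9.55
tool_pos: [0.515, 0.1955, 0.0738]
eef_rot: [[-0.134, 0.991, -0.001], [0.991, 0.134, -0.001], [-0.001, -0.001, -1.0]]
contact_force: [0.9, -4.8, -0.5]
width: 0.0273
t 9.55 tcp [0.515  0.1955 0.0738] yaw 97.72 tilt [-0.0009 -0.0014] F [ 0.91 -4.75 -0.55] T [-0.86 -0.32 -0.01] w 0.0273
time: 9.95
tool_pos: [0.5153, 0.1929, 0.0738]
eef_rot: [[-0.133, 0.991, -0.001], [0.991, 0.133, -0.0], [-0.0, -0.001, -1.0]]
contact_force: [0.4, -5.0, -1.1]
width: 0.0269
t 9.95 tcp [0.5153 0.1929 0.0738] yaw 97.65 tilt [-0.0008 -0.0004] F [ 0.42 -5.01 -1.11] T [-0.77 -0.13  0.05] w 0.0269
```

```bash
python3 -m jog '-.0015 0 0 0 -1; -.0015 0 0 0 -1; -.0015 0 0 0 -1'; python3 st.py; python3 -m jog '-.0015 0 0 0 -1; -.0015 0 0 0 -1; -.0015 0 0 0 -1'; python3 st.py
python3 - <<'E'
from h import *
for n,(x0,y0,x1,y1) in (("top",(175,190,245,250)),("side",(260,185,335,245))):
    im,d=get_image(n)
    cv2.imwrite('pics/%s5.png'%n,cv2.resize(im[y0:y1,x0:x1],None,fx=8,fy=8,interpolation=cv2.INTER_CUBIC)[:,:,::-1])
E
```

```text
time: 10.25
tool_pos: [0.5156, 0.1916, 0.0739]
eef_rot: [[-0.133, 0.991, -0.001], [0.991, 0.133, -0.0], [-0.0, -0.001, -1.0]]
contact_force: [-1.0, -4.6, -0.2]
width: 0.0273
t 10.25 tcp [0.5156 0.1916 0.0739] yaw 97.64 tilt [-0.0005 -0.0002] F [-0.99 -4.59 -0.18] T [-0.72 -0.09  0.04] w 0.0273
time: 10.55
tool_pos: [0.5159, 0.1901, 0.0738]
eef_rot: [[-0.133, 0.991, -0.0], [0.991, 0.133, -0.0], [-0.0, -0.0, -1.0]]
contact_force: [-0.7, -4.1, -1.8]
width: 0.0276
t 10.55 tcp [0.5159 0.1901 0.0738] yaw 97.64 tilt [-0.0004 -0.0001] F [-0.73 -4.07 -1.81] T [-0.63 -0.02  0.12] w 0.0276
```

View pics/top5.png

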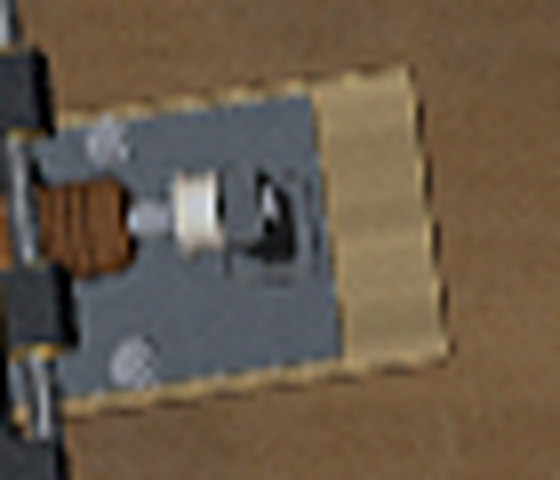

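View pics/side5.png

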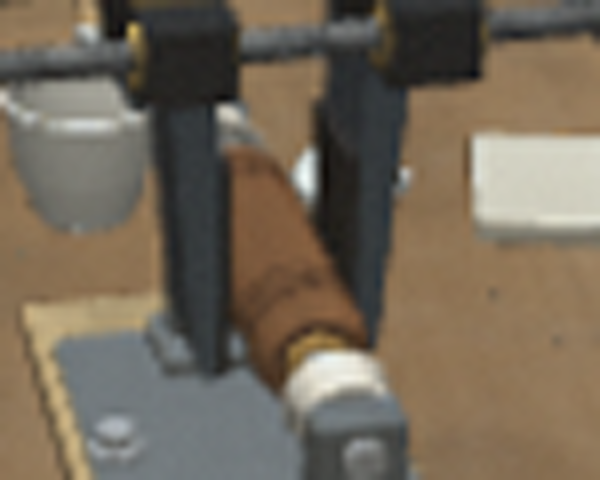

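Top crop: the fixed pin is in the cup, with barrel face at x=132 and lip at x=173. That leaves about 13 mm of pin showing, close to seated. Side crop: the collar is close to the plus cup. I'll ease back the last mm by feel.

```bash
python3 -m jog '-.001 0 0 0 -1; -.001 0 0 0 -1; -.001 0 0 0 -1'; python3 st.py; python3 -m jog '-.001 0 0 0 -1; -.001 0 0 0 -1; -.001 0 0 0 -1'; python3 st.py
```

```text
time: 10.95
tool_pos: [0.516, 0.1896, 0.0739]
eef_rot: [[-0.133, 0.991, -0.0], [0.991, 0.133, 0.001], [0.001, -0.0, -1.0]]
contact_force: [-1.8, -1.2, -2.5]
width: 0.0274
t 10.95 tcp [0.516  0.1896 0.0739] yaw 97.63 tilt [-0.0003  0.0007] F [-1.82 -1.18 -2.5 ] T [-0.18  0.14  0.07] w 0.0274
time: 11.25
tool_pos: [0.5161, 0.1893, 0.0739]
eef_rot: [[-0.132, 0.991, -0.0], [0.991, 0.132, 0.002], [0.002, -0.0, -1.0]]
contact_force: [-3.3, 5.6, -2.2]
width: 0.0268
t 11.25 tcp [0.5161 0.1893 0.0739] yaw 97.6 tilt [-0.0004  0.0019] F [-3.35  5.59 -2.17] T [0.7  0.37 0.09] w 0.0268
```

Bottomed at the minus cup, with the force reversing. I'll relieve the push, lower the pins onto the cup walls and release.

```bash
python3 -m jog '.0008 -.001 0 0 -1; .0008 -.001 .001 0 -1; .0008 -.001 .002 0 -1; .0008 -.001 .002 0 -1'; python3 st.py; python3 -m jog '0 0 0 0 -.2; 0 0 0 0 0; 0 0 0 0 0; 0 0 0 0 .3; 0 0 0 0 .3; 0 0 0 0 .3; 0 0 0 0 .3; 0 0 0 0 .3; 0 0 -.03 0 .3; 0 0 -.07 0 .3; 0 0 -.12 0 .3; 0 0 -.16 0 .3; 0 0 -.16 0 .3'; python3 st.py
```

```text
time: 11.65
tool_pos: [0.5163, 0.1894, 0.0728]
eef_rot: [[-0.133, 0.991, 0.003], [0.991, 0.133, 0.001], [0.001, 0.003, -1.0]]
contact_force: [-0.4, 4.4, 3.3]
width: 0.0267
t 11.65 tcp [0.5163 0.1894 0.0728] yaw 97.62 tilt [0.0026 0.0013] F [-0.39  4.4   3.32] T [ 0.44 -0.07  0.  ] w 0.0267
time: 12.95
tool_pos: [0.5184, 0.1899, 0.2384]
eef_rot: [[-0.133, 0.991, 0.012], [0.991, 0.133, 0.004], [0.002, 0.013, -1.0]]
contact_force: [0.4, 0.6, -0.2]
width: 0.0593
t 12.95 tcp [0.5184 0.1899 0.2384] yaw 97.64 tilt [0.0124 0.0042] F [ 0.45  0.64 -0.19] T [ 0.01 -0.12  0.  ] w 0.0593
```

Now I'll move the arm back toward the base for a clear view and check.

```bash
python3 -m jog '-.2 -.12 -.02 0 .3; -.2 -.12 -.02 0 .3; -.2 -.12 -.02 0 .3; -.2 -.12 -.02 0 .3; -.2 -.12 -.02 0 .3; -.2 -.12 -.02 0 .3; -.2 -.12 -.02 0 .3; -.2 -.12 -.02 0 .3; -.2 -.12 -.02 0 .3; -.2 -.12 -.02 0 .3'; python3 st.py
python3 - <<'E'
from h import *
o=[]
for n,(x0,y0,x1,y1) in (("top",(118,140,278,280)),("side",(200,160,360,300))):
    im,d=get_image(n); np.savez('pics/%s6.npz'%n,im=im,d=d); o.append(cv2.resize(im[y0:y1,x0:x1],(400,350),interpolation=cv2.INTER_CUBIC))
    z=cloud(n,d)
    if n=="top":
        m=(z[...,2]>.085)&(z[...,2]<.11); h=cv2.cvtColor(im,cv2.COLOR_RGB2HSV); m&=h[...,1]>100; q=z[m]; q=q[np.linalg.norm(q[:,:2]-[.516,.19],axis=1)<.07]
        al=(q[:,:2]-[.516,.19])@[-.134,.991]
        if len(q): print(len(q),q.mean(0),"z(along) slope",np.polyfit(al,q[:,2],1),al.min(),al.max())
cv2.imwrite("pics/f.png",np.hstack(o)[:,:,::-1])
a,b=np.load("pics/top0.npz")["im"],np.load("pics/top6.npz")["im"]
D=np.abs(a.astype(int)-b).max(2)>40
for nm,(u,v,r) in dict(egg=(258,205,14),jar=(263,153,18),tile=(258,267,16),red=(217,291,26),white=(295,300,20),rest=(333,218,30)).items(): print(nm,D[v-r:v+r,u-r:u+r].sum())
E
```

```text
time: 13.95
tool_pos: [0.4232, -0.0245, 0.2516]
eef_rot: [[-0.135, 0.991, -0.001], [0.991, 0.135, 0.0], [0.0, -0.001, -1.0]]
contact_force: [-0.3, 0.0, -0.4]
width: 0.0594
t 13.95 tcp [ 0.4232 -0.0245  0.2516] yaw 97.74 tilt [-0.0006  0.0001] F [-0.26  0.   -0.43] T [ 0.   -0.1  -0.04] w 0.0594
447 [0.51329603 0.18861632 0.09541147] z(along) slope [-0.0028177   0.09540863] -0.043852014726825664 0.0460559850926208
egg 356
jar 0
tile 698
red 1862
white 1058
rest 812
```

View pics/f.png

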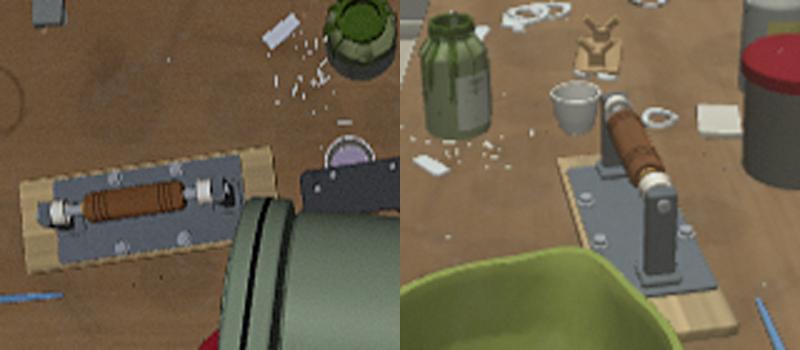

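The picture shows the roller hanging level with a pin in each cup, and the rest empty. The slope along the barrel is 0.003. The egg cup, tile and jar look unmoved in the side view, so I'm handing in.

Run:
```python
from h import *
a=np.load("pics/side0.npz")["im"].astype(int);b=np.load("pics/side6.npz")["im"]
D=np.abs(a-b).max(2)>40
for nm,(x0,y0,x1,y1) in dict(egg=(258,190,282,214),jar=(205,163,238,216),tile=(316,200,338,216)).items(): print(nm,D[y0:y1,x0:x1].sum())
print(close_job())
```

```text
egg 0
jar 0
tile 0
the job is handed in; nothing more can be done
None
```

The roller is mounted in the stand and the job is handed in, at about 14 s of the 51 s allowed; `close_job` gives no verdict.

**What I did:** I gripped the roller by its middle and put the sprung pin into the +y cup at an angle. I pushed until the spring was about 16 mm in, turned the fixed pin in behind the −y lip, eased it back until it touched bottom, then released.

**Cradle position:** Felt contact and the camera views put it within about 2 mm of the bed's middle.

**Forces:** The wrist read at most about 7.5 N while pushing in. When the fixed pin bottomed I went slightly too far; that reading plus the spring puts about 10 N on the −y cup, still under the 25 N chip limit. These readings come at the end of each move, so brief peaks in between were not seen.

**Last checks:**
- **Roller:** the pictures show a pin in each cup, and the barrel slope is about 0.003, so it hangs level.
- **Bystanders:** in the side view the egg cup, jar and tile show zero changed pixels. In the top view the egg cup and tile areas did change, most likely because the arm was in front of them.
- **Robot:** the arm stands clear of everything.

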